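Feel a locating pin into its blind socket

TASK

Take the tall locating pin with the ribbed round grip out of the pin stand and fit it into the round steel socket clamped on the base plate. The socket was clamped by hand, so its hole is a few millimetres off the middle of the base plate and has no lead-in: touch down lightly, feel round for the hole with the foot of the pin, then press it straight in, fully home with its collar flat on the socket, and let go. Never push the pin on the socket with more than 60 N, and leave the mushroom-headed pin and the other things where they are.

Things in the scene. Friction and masses are not known exactly. Their poses are not given: they have to be found in the camera images.
- pin_grip (a point): Middle of the grip of the locating pin (loose steel, 56-112 g, 72 mm tall, z up along it). From the foot: plain shank 12 mm dia x 26 mm; collar 24 mm dia x 4 mm; ribbed round grip 18 mm dia x 42 mm. This point is on the axis, 52 mm above the foot, 26 above the collar's underside, 20 below the top. It stands upright in one of the stand's holes, collar on the stand's top.
- pin_stand: Fixed aluminium block, 50 mm (its x) by 130 mm (its y) by 40 mm high, origin at the centre of its underside. Two upright holes, 14.5 mm dia, 34 mm deep, at its y = -40 and +40 mm: the locating pin stands in either one, the mushroom-headed pin in the other. Grip the pin with the fingers closing along the block's short (x) side.
- rest_button: The other pin, not wanted: steel, short, with a mushroom head 32 mm across; it stands in the other hole of the stand and rises 18 mm above its top. Origin at its foot, 16 mm below the stand's top.
- fixture: Fixed aluminium base plate, 90 mm (its x) by 130 mm (its y) by 12 mm high, origin at the centre of its underside. On it a round steel socket (flange 68 mm dia x 8 mm, boss 44 mm dia, flat top 42 mm above the bench, one upright blind hole in the boss's centre) is held by two toe clamps at its +y and -y sides, up to 32 mm above the bench.
- seat (a point): Nominal mouth of the socket's hole: over the plate's middle, 42 mm above the bench. The true hole's centre lies 3 to 5 mm from here, in any direction, and stays put. Hole 13.5 mm dia, sharp unchamfered mouth. A plug 18 mm down in it is held by friction: it yields at about 8 N, moves down up to 9 mm with the pin and stays there. Home: pin 26 mm in, collar on the socket's top.
- setup_block: Bystander: aluminium setting block, 22 x 45 x 18 mm, origin at the centre of its underside.
- ring_big: Bystander: turned ring, 26 mm across, 16 mm high, origin at the centre of its underside.
- ring_flat: Bystander: flat turned ring, 30 mm across, 10 mm high, origin at the centre of its underside.
- loupe: Bystander: black loupe cup, 34 mm across, 31 mm high, origin at the centre of its underside.
- parts_box: Bystander: small clear open box of parts, 53 x 65 x 26 mm, origin at the centre of its underside.
Mind the look-alikes: they are no part of the job. What is shaped like the part that bears pin_grip but yellow is not meant.

How it is judged:
On the way, in this order (a step that is already met when the one before it is completed fails the run):
1. the locating pin is lifted out of the stand, its foot above the height of the socket's top (height (world z) of pin_grip above 0.095 m), for 0.1 s.
2. the shank of the pin stands at least 14 mm deep in the socket's hole (z of pin_grip in the frame of fixture below 0.08 m and horizontal distance between pin_grip and seat below 0.01 m), for 0.05 s.
At the end, for the whole second after the job is handed in: The locating pin stands in the socket's hole, upright within 0.08 rad, its collar within 1.8 mm of the socket's top (the grip point less than 69.8 mm above the bench and within 10 mm of the seat point), released and at rest (z of pin_grip in the frame of fixture below 0.0698 m and horizontal distance between pin_grip and seat below 0.01 m and angle between pin_grip's own z axis and vertical below 0.08 rad and linear speed of locating_pin below 0.01 m/s); the robot touches nothing.
It fails at once if the pin is pushed on the socket or base plate with more than 60 N (contact force between locating_pin and fixture above 60 N).
It fails at once if the mushroom-headed pin is moved more than 20 mm (distance of rest_button from where it was at the start of the episode above 0.02 m).
It fails at once if a bystander is moved more than 20 mm (distance of any of setup_block, ring_big, ring_flat, loupe, parts_box from where it was at the start of the episode above 0.02 m).
It also fails if it takes over 72 s, if anything falls off the work surface, if the arm or the gripper's body presses on something with over 40 N, if the wrist force passes 120 N, or if a joint passes its speed limit or range.

ROBOT

A 6-joint arm with a two-finger parallel gripper is mounted at the origin on a cart in front of the work surface, level with it; the furniture and walls round the work are solid. World frame = base frame: x ahead of the robot, y to its left, z up, the work surface at z = 0. Lengths are in m, angles in rad, forces in N, time in s.
With the tool pointing down it reaches from about 0.375 to 0.9 m from the base axis. Payload 3.1 kg.
Tool frame: the origin (TCP) lies on the centre line of the jaws, within the pads' length; the fingertips stand 8 mm ahead of it and the grasp point (between the pads) lies 11 mm behind it; z points along the fingers, y is the line along which they close (so a half turn about z gives the same grasp; the last joint's range is limited). The gripper opens to 87 mm and grips with 3 to 60 N. Pads are 19 mm wide; open, the fingers measure 117 mm over their backs; the gripper's body (75 mm by 190 mm) begins 51 mm behind the grasp point.
Start: joints at [-1.347, 0.527, 1.433, -0, 1.181, -0.178], TCP at [0.244, -0.575, 0.231] pointing down, gripper open.
Joint ranges: [-3.08, 3.08], [-0.75, 2.2], [0.22, 2.44], [-1.43, 4.57], [0, 2.65], [-2.85, 2.85]. Speed limits (rad/s): [2.79, 2.79, 3.14, 3.14, 3.14, 3.14].

INTERFACE

Orientations are given as a unit quaternion [x, y, z, w].
In Python, from rig import robot gives the robot as it stands. The module is installed in compiled form; this text tells all that it offers.
- The arm moves only by the tool send_rows, never from a script. Its argument "increments" is one flat list of numbers, 7 for each row, row after row: the turn, a rotation vector about the world's x, y, z in rad, then the shift along the world's x, y, z in cm, then the opening, from 0 (shut) to 1 (fully open). A call has 1 to 20 rows; each row shifts and turns the commanded pose from where the row before left it; what a row does not reach is not made up. A row lasts 1/12 s, in which the tool goes at most 41.7 mm and 7.16 degrees, less where a joint would pass 70% of its speed; a pose out of reach is approached as far as the arm can. A call is refused whole if a number of a shift passes 4.17 or a number of a turn 0.125, either way. A call with a gripper value outside its range is refused whole. The fingers move at their own pace and stop on an object; "newtons" is the grip in N (left out, the last holds). Time passes only in rows, so rows that do not move let the fingers close. It gives the time, the measured TCP pose, the force, the opening and the grip force at its end, in the units of the state.
- robot.get_obs(): the state, without advancing time (a new reading comes with each control period).
- robot.camera(name): name is "side" or "top" or "wrist"; returns a dict with "image" (384x512x3 uint8, red, green, blue), "range_z" (384x512 float32, m along the optical axis (not along the pixel's ray), 0 where there is no reading), "fx", "fy", "cx", "cy" (pixels), "dist_coeffs" ([k1, k2, p1, p2, k3] as OpenCV has them; the pictures are not rectified), "R" (3x3) and "t" (3): a world point X has camera coordinates R X + t. Camera axes: x right, y down, z forward; pixel columns grow to the right and rows downward; lengths in m; the calibration is good to about 2 mm. A picture is of the moment at which its call begins.
- robot.hand_in(): hands the job in; it is judged then, once.
The state is a dict: "time": time; "q": joint angles; "joint_velocities": joint speeds; "joint_torque": joint torques, N m; "position": TCP position; "tool_rot": TCP orientation; "ft_force": force on the tool from outside, world axes, zero at the start; "moment": the same for the moment, N m; "grip_width": finger opening in m; "grip_force": force on a finger pad.
Only numpy, scipy, OpenCV 4.12 (cv2) and the standard library are available. Lean on these libraries where they do the work, as an engineer would, in place of code of your own. Each camera call takes 0.05 s, during which the arm holds its last target. There are 200 camera calls.

## Working session

There is one attempt and no reset: what is moved stays moved. The work goes in short steps, Python scripts to look and compute and a tool call to move; the robot and the scene stay as the last step left them, time stands still between calls to the robot, and variables do not carry over. Pictures are saved under pics/ and viewed, at most 10 in all, crops included, and the job is handed in when it is done.

Besides the shell and the picture viewer there is one more tool, called after "Request:" by a JSON object that holds its "op" and its "data". send_rows: Moves the arm, as the interface text tells. Its arguments: {"type":"object","properties":{"increments":{"type":"array"},"newtons":{"type":"number"}},"required":["increments"]}

```bash
mkdir -p pics
cat > h.py <<'E'
from rig import robot
import cv2, numpy as np
def snap(n,f):
    c=robot.camera(n); cv2.imwrite(f'pics/{f}.png',c['image'][:,:,::-1]); 
    np.savez(f'pics/{f}.npz',**c); return c
def ray(c,u,v):
    K=np.array([[c['fx'],0,c['cx']],[0,c['fy'],c['cy']],[0,0,1.]])
    p=cv2.undistortPoints(np.array([[[u,v]]],float),K,np.array(c['dist_coeffs'],float))[0,0]
    R=np.array(c['R']);t=np.array(c['t'])
    return -R.T@t, R.T@np.array([p[0],p[1],1.])
def onz(c,u,v,z):
    o,d=ray(c,u,v); return o+d*(z-o[2])/d[2]
def proj(c,X):
    K=np.array([[c['fx'],0,c['cx']],[0,c['fy'],c['cy']],[0,0,1.]])
    return cv2.projectPoints(np.array([X],float),cv2.Rodrigues(np.array(c['R']))[0],np.array(c['t'],float),K,np.array(c['dist_coeffs'],float))[0].ravel()
def dep(c,u,v):
    o,d=ray(c,u,v); return o+d*float(c['range_z'][int(v),int(u)])
E
python3 - <<'E'
from h import *
print(robot.get_obs())
cs=[snap('top','top0'),snap('side','side0')]
for c in cs: print(-np.array(c['R']).T@c['t'], c['fx'])
im=np.hstack([c['image'] for c in cs])[:,:,::-1]
E
```

```text
{'time': 0.0, 'q': array([-1.34749225e+00,  5.28445002e-01,  1.43388351e+00, -4.57710017e-05,
        1.18142209e+00, -1.78489552e-01]), 'joint_velocities': array([ 4.10180166e-04, -3.21275314e-03, -1.97573308e-03,  4.95587639e-04,
       -3.26805263e-04, -9.42266387e-05]), 'joint_torque': array([-5.29812842e-04, -4.40039062e+01, -1.76592278e+01,  6.31661760e-02,
        5.79477358e-02, -1.60171389e-04]), 'position': array([ 0.24427897, -0.57450771,  0.22959061]), 'tool_rot': array([ 9.79885705e-01,  1.99556609e-01, -4.53326655e-05, -1.07823278e-03]), 'ft_force': array([-0.7105732 ,  0.52357686,  0.26107485]), 'moment': array([-0.05874932,  0.02650002, -0.02892044]), 'grip_force': 0.0, 'grip_width': 0.08647255895628014}
[ 0.40570488 -0.30184464  0.95428928] 454.3061355048107
[0.61639298 0.42460583 0.47295698] 363.8191867753119
```

```bash
python3 -c "
import cv2
a=cv2.imread('pics/top0.png');b=cv2.imread('pics/side0.png')
cv2.imwrite('pics/top0b.png',cv2.resize(a,(800,600)));cv2.imwrite('pics/side0b.png',cv2.resize(b,(800,600)))"
```

```text
(no output)
```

View pics/top0b.png

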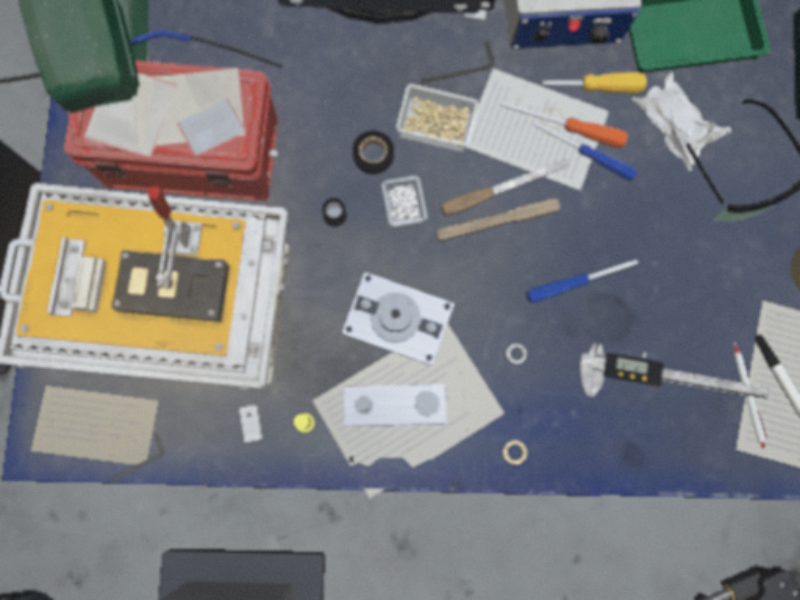

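View pics/side0b.png

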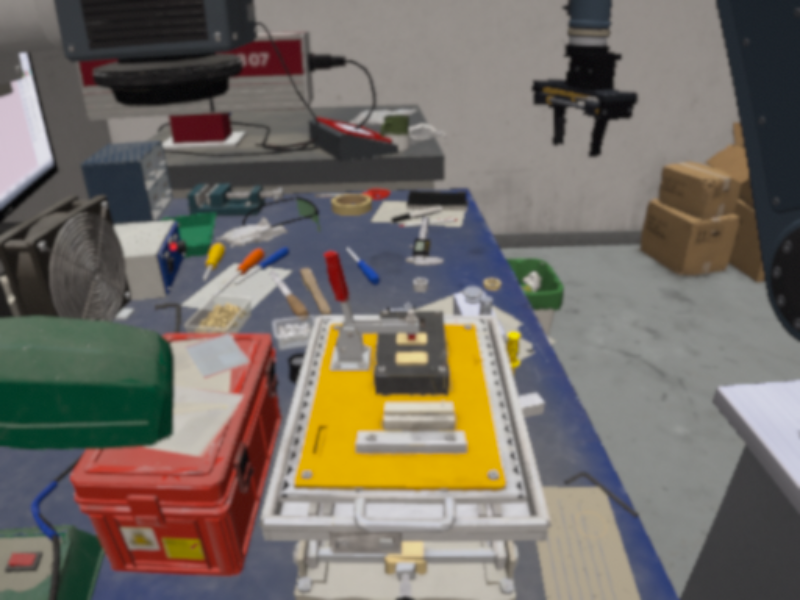

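The top view (800 px scale) shows the fixture at (397,315) with its socket boss at (395,314). The stand is at (395,404), with a small round part in its left hole (363,404) and a wider head in its right hole (428,403). A yellow look-alike stands at (304,422). The side view shows the stand hidden behind the orange plate.

Candidates for the pin are left hole (363,404), right hole (428,403, wide, so likely the mushroom) and yellow (304,422, excluded). I choose the left one and will check it by depth and a close crop.

Run:
```python
from h import *
c=dict(np.load('pics/top0.npz'))
s=.64
for n,u,v in [('pinL',363,404),('headR',428,403),('stand',395,404),('boss',395,302),('plate',420,345),('yellow',304,422),('bench',300,340)]:
    print(n,dep(c,u*s,v*s).round(4))
g=c['image'].astype(int); hsv=cv2.cvtColor(c['image'],cv2.COLOR_RGB2HSV)
# bright plates, by range height
v,u=np.mgrid[0:384,0:512]
K=np.array([[c['fx'],0,c['cx']],[0,c['fy'],c['cy']],[0,0,1.]])
p=cv2.undistortPoints(np.dstack([u,v]).reshape(-1,1,2).astype(float),K,c['dist_coeffs'].astype(float)).reshape(-1,2)
X=(np.c_[p,np.ones(len(p))]*c['range_z'].reshape(-1,1)-c['t'])@c['R']
X=X.reshape(384,512,3); Z=X[...,2]
np.save('pics/X.npy',X)
def comp(m,near):
    n,l=cv2.connectedComponents(m.astype(np.uint8)); return l==l[near[1],near[0]]
win=np.zeros((384,512),bool); win[165:310,190:330]=1
for n,lo,hi,zp in [('stand',.028,.052,.04),('plate',.005,.02,.012)]:
    m=win&(Z>lo)&(Z<hi)&(hsv[...,1]<60)&(hsv[...,2]>150)
    if n=='plate': m&=(v<234)&(v>170)
    else: m&=(v>240)
    n2,l,st,ce=cv2.connectedComponentsWithStats(m.astype(np.uint8)); k=1+st[1:,4].argmax(); m=l==k
    pts=np.array([onz(c,a,b,zp)[:2] for b,a in zip(*np.where(m))])
    r=cv2.minAreaRect((pts*1000).astype(np.float32)); print(n,st[k],r)
for n,near,lo,zl in [('L',(232,258),.062,.086),('R',(274,258),.05,.058)]:
    m=win&(Z>lo)&(v>240); 
    m=m&(abs(u-near[0])<18)
    pts=np.array([onz(c,a,b,zl)[:2] for b,a in zip(*np.where(m))]);print(n,len(pts),pts.mean(0),np.ptp(pts,axis=0),np.median(Z[m]),Z[m].max())
cv2.imwrite('pics/crop.png',cv2.resize(c['image'][165:310,180:330,::-1],None,fx=4,fy=4,interpolation=cv2.INTER_CUBIC))
```

```text
pinL [ 0.4569 -0.2778  0.0859]
headR [ 0.4619 -0.3583  0.0601]
stand [ 0.4608 -0.3174  0.0373]
boss [ 0.594  -0.3138  0.0391]
plate [ 0.5414 -0.3491  0.0146]
yellow [ 0.4339 -0.206   0.0713]
bench [ 0.5461 -0.1867 -0.004 ]
stand [ 220  246   65   27 1368] ((460.09381103515625, -316.1905212402344), (50.34798812866211, 128.98118591308594), 3.0111265182495117)
plate [ 219  175   71   59 1701] ((577.588623046875, -317.0334777832031), (129.66734313964844, 90.52580261230469), 71.89725494384766)
L 83 [ 0.45585252 -0.2756262 ] [0.08964414 0.0463234 ] 0.08573461617198906 0.9542892773949663
R 213 [ 0.46016724 -0.35588127] [0.10842513 0.06459614] 0.05919210015587824 0.9542892773949663
```

View pics/crop.png

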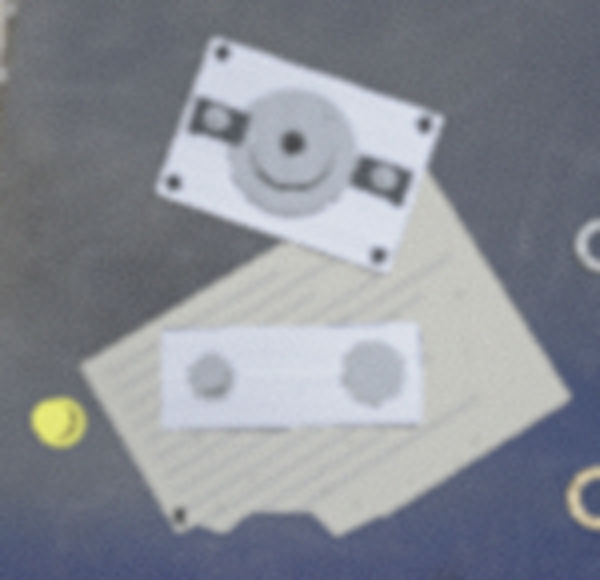

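Left hole is confirmed: the part at crop (210,375) tops out at 0.086 m (40+4+42 = 86 mm expected). The right one is the mushroom at (373,372), top near 0.059 m. The socket hole is the dark spot at crop (292,142).

I'm going above the pin, with the closing axis turned to 3° heading.

Request:
{"op": "send_rows", "data": {"increments": [0,0,0.122,2.14,2.98,-0.3,0.7,0,0,0.122,2.14,2.98,-0.3,0.7,0,0,0.122,2.14,2.98,-0.3,0.7,0,0,0.122,2.14,2.98,-0.3,0.7,0,0,0.122,2.14,2.98,-0.3,0.7,0,0,0.122,2.14,2.98,-0.3,0.7,0,0,0.122,2.14,2.98,-0.3,0.7,0,0,0.122,2.14,2.98,-0.3,0.7,0,0,0.122,2.14,2.98,-0.3,0.7,0,0,0.122,2.14,2.98,-0.3,0.7,0,0,0,0,0,0,0.7,0,0,0,0,0,0,0.7], "newtons": 30}}

```text
time: 1.1
position: [0.459, -0.2751, 0.2001]
tool_rot: [0.688, 0.726, -0.0, -0.001]
ft_force: [-0.5, 0.2, 0.2]
grip_width: 0.0607
grip_force: 0.0
```

Run:
```python
from h import *
o=robot.get_obs();print(o['time'],o['position'],o['tool_rot'],o['q'],o['ft_force'])
c=snap('wrist','w1')
t=dict(np.load('pics/top0.npz'))
print('pin expected px',proj(c,[.458,-.2763,.086]),'hole top-cam',onz(t,253,200.5,.042))
cv2.imwrite('pics/w1b.png',cv2.resize(c['image'][:,:,::-1],(800,600)))
```

```text
1.1 [ 0.45901492 -0.27508288  0.20007802] [ 6.87566191e-01  7.26121391e-01 -9.20526186e-05 -6.71483061e-04] [-7.48742366e-01  4.48105697e-01  1.68960850e+00 -2.03116041e-04
  1.00522310e+00 -8.03165456e-01] [-0.48270407  0.15584418  0.23940533]
pin expected px [256.5040028  192.32841742] hole top-cam [ 0.57836062 -0.31453612  0.042     ]
```

View pics/w1b.png

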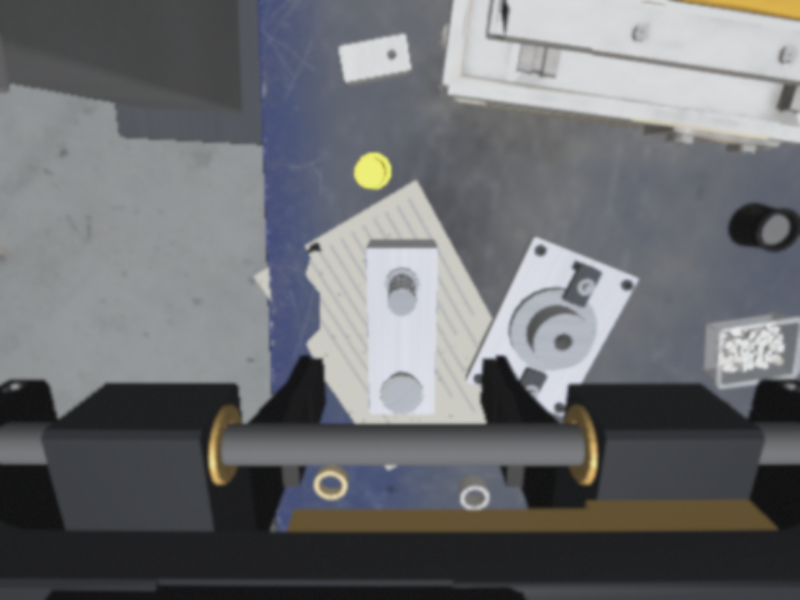

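The wrist view shows the ribbed pin with its top at (401,301), within 1 px of the prediction. The stand is aligned with the jaws, the mushroom is at (402,392), and the socket hole is at (563,341). I'll descend and grip.

Request:
{"op": "send_rows", "data": {"increments": [0,0,0,-0.1,-0.12,-2.5,0.6,0,0,0,0,0,-2.5,0.6,0,0,0,0,0,-2.5,0.6,0,0,0,0,0,-2.5,0.6,0,0,0,0,0,-2,0.6,0,0,0,0,0,-1.5,0.6,0,0,0,0,0,-0.8,0.6,0,0,0,0,0,0,0.6,0,0,0,0,0,0,0,0,0,0,0,0,0,0,0,0,0,0,0,0,0,0,0,0,0,0,0,0,0,0,0,0,0,0,0,0,0,0,0,0,0,0,0,0,0,0,0,0,0,0,0,0,0,0,0,0], "newtons": 35}}

```text
time: 2.48
position: [0.4577, -0.2785, 0.058]
tool_rot: [0.689, 0.725, 0.0, 0.0]
ft_force: [-0.2, 0.4, 3.4]
grip_width: 0.0174
grip_force: 35.0
```

Request:
{"op": "send_rows", "data": {"increments": [0,0,0,0,0,0.5,0,0,0,0,0,0,1,0,0,0,0,0,0,1.5,0,0,0,0,0,0,2,0,0,0,0,0,0,2,0,0,0,0,0,0,0.5,0,0,0,0,0,0,0,0,0,0,0,0,0,0,0,0,0,0,0,0,0,0]}}

```text
time: 3.23
position: [0.4568, -0.2778, 0.1317]
tool_rot: [0.689, 0.725, -0.0, -0.001]
ft_force: [-0.3, 0.6, -1.5]
grip_width: 0.017
grip_force: 35.0
```

Run:
```python
from h import *
o=robot.get_obs();print(o['time'],o['position'],o['tool_rot'],o['ft_force'],o['moment'],o['grip_width'])
c=snap('wrist','w2'); p=o['position']
print('grip/foot expected px',proj(c,p+[0,0,.011+.018]),proj(c,p+[0,0,.011-.052]))
w1=dict(np.load('pics/w1.npz'));print('hole w1',onz(w1,360.3,218.2,.042))
cv2.imwrite('pics/w2b.png',cv2.resize(c['image'][:,:,::-1],(800,600)))
```

```text
3.2333 [ 0.45676161 -0.27780762  0.13171047] [ 6.88837020e-01  7.24915492e-01 -2.75302170e-05 -1.04336893e-03] [-0.26227013  0.56369546 -1.50448025] [ 0.02334188 -0.03943988  0.04581561] 0.017013823994055002
grip/foot expected px [257.4867425  277.46193828] [257.60059162 221.23935574]
hole w1 [ 0.57803337 -0.31432257  0.042     ]
```

View pics/w2b.png

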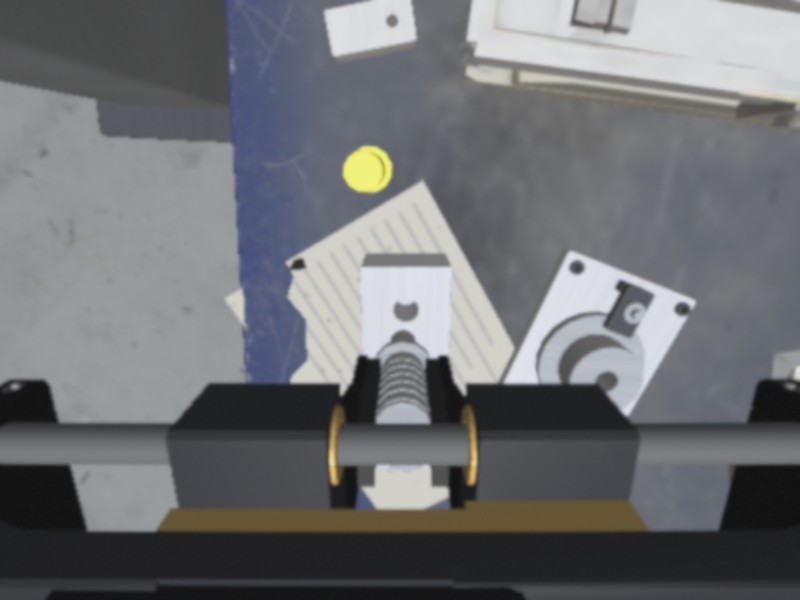

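Run:
```python
from h import *
c=dict(np.load('pics/w2.npz')); p=np.array([.45676,-.27781,.13171])
for dy in (0,.0015,.003):
  print(dy,[ (proj(c,p+[0,dy+r,h])*1.5625).round(1) for r,h in((.006,-.041),(.012,-.015),(.012,-.011),(-.009,.031),(.009,.031))])
cv2.imwrite('pics/w2c.png',cv2.resize(c['image'][185:290,210:305,::-1],None,fx=5.5,fy=5.5,interpolation=cv2.INTER_CUBIC))
```

```text
0 [array([403.2, 333.4]), array([404. , 343.2]), array([404. , 347.1]), array([400.9, 462.2]), array([403.8, 411.3])]
0.0015 [array([403.3, 330.3]), array([404.2, 339.6]), array([404.2, 343.5]), array([401.1, 458.1]), array([404.1, 406.9])]
0.003 [array([403.5, 327.1]), array([404.4, 336. ]), array([404.4, 339.9]), array([401.3, 454. ]), array([404.3, 402.4])]
```

View pics/w2c.png

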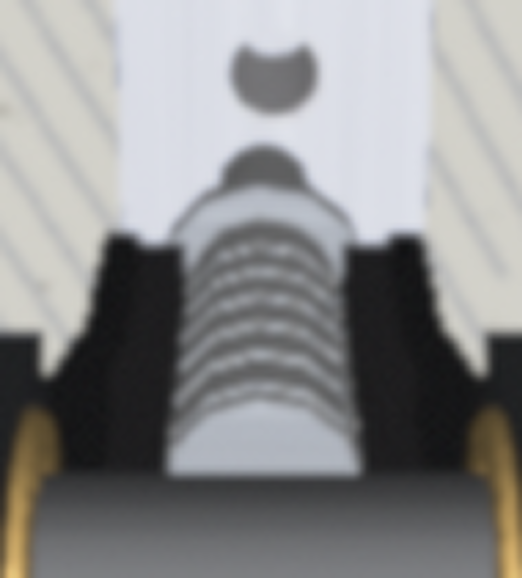

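The pin is held upright, foot at (402,332) and collar at about (402,341). The emptied hole is behind it at (405,311). I'll hover the foot about 15 mm to the -y side of the hole, so foot and hole are seen in one picture.

Request:
{"op": "send_rows", "data": {"increments": [0,0,0,2,-0.8,0,0,0,0,0,2.5,-1.1,0,0,0,0,0,2.5,-1.1,0,0,0,0,0,2.5,-1.1,0,0,0,0,0,1.6,-0.7,0,0,0,0,0,1,-0.4,0,0,0,0,0,0,0,-1.2,0,0,0,0,0,0,-1.2,0,0,0,0,0,0,-0.8,0,0,0,0,0,0,0,0,0,0,0,0,0,0,0,0,0,0,0,0,0,0]}}

```text
time: 4.28
position: [0.5779, -0.3302, 0.1003]
tool_rot: [0.689, 0.725, -0.0, -0.0]
ft_force: [0.5, -0.6, 0.3]
grip_width: 0.0174
grip_force: 35.0
```

Run:
```python
from h import *
for i in range(3):
  o=robot.get_obs();p=o['position'];print(o['time'],p,o['ft_force'],o['moment'])
  c=snap('wrist','w3')
print('hole',proj(c,[.5782,-.3144,.042]),'foot',proj(c,p-[0,0,.044]))
cv2.imwrite('pics/w3b.png',cv2.resize(c['image'][160:300,190:330,::-1],(600,600),interpolation=cv2.INTER_CUBIC))
```

```text
4.2833 [ 0.57786039 -0.33019469  0.10031071] [ 0.50069146 -0.60700093  0.33321983] [-0.05593633 -0.10964464 -0.03643654]
4.3333 [ 0.57826342 -0.33044087  0.10085056] [-0.2678578  -0.15553586 -0.30346309] [-0.06013307 -0.0644446  -0.01933761]
4.3833 [ 0.57849551 -0.33061834  0.10117409] [ 0.73396591 -0.40807374 -0.8102915 ] [-0.00028537 -0.09219714  0.00995094]
hole [258.11992724 191.73398878] foot [257.4610242  219.47774274]
```

View pics/w3b.png

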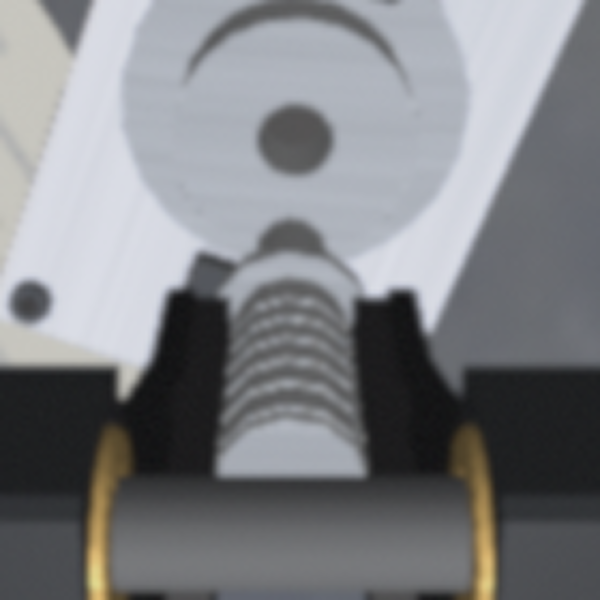

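The crop shows the socket hole centred at (295,139) and the pin's foot, far edge at (290,218). Both are in one view, so I'll work out the relative shift.

Run:
```python
from h import *
c=dict(np.load('pics/w3.npz')); k=600/140
f=lambda u,v:(190+u/k,160+v/k)
p=np.array([.5785,-.3306,.1012])
h=onz(c,*f(295,139),.042); print('hole',h)
for z in(.0555,.0572,.059): print(z,'foot',onz(c,*f(290,218),z)-[0,.006,0], 'vs tcp',onz(c,*f(290,218),z)-[0,.006,0]-p)
# hole ellipse by dark mask
g=cv2.GaussianBlur(cv2.cvtColor(c['image'],cv2.COLOR_RGB2GRAY),(3,3),0)[180:206,245:272]
n,l,s,ce=cv2.connectedComponentsWithStats((g<125).astype(np.uint8)); print(s[1:],ce[1:]+[245,180])
```

```text
hole [ 0.57876417 -0.31492379  0.042     ]
0.0555 foot [ 0.57834755 -0.33063423  0.0555    ] vs tcp [-1.52445891e-04 -3.42346526e-05 -4.57000000e-02]
0.0572 foot [ 0.57831241 -0.32998674  0.0572    ] vs tcp [-0.00018759  0.00061326 -0.044     ]
0.059 foot [ 0.5782752  -0.32930115  0.059     ] vs tcp [-0.0002248   0.00129885 -0.0422    ]
[[  5   5  17  15 204]] [[258.35294118 192.13235294]]
```

Request:
{"op": "send_rows", "data": {"increments": [0,0,0,0.04,0.8,0,0,0,0,0,0,0.7,0,0,0,0,0,0,0,-0.4,0,0,0,0,0,0,-0.4,0,0,0,0,0,0,-0.2,0,0,0,0,0,0,0,0,0,0,0,0,0,0,0,0,0,0,0,0,0,0,0,0,0,0,0,0,0,0,0,0,0,0,0,0]}}

```text
time: 5.27
position: [0.5789, -0.3156, 0.0907]
tool_rot: [0.689, 0.725, 0.0, 0.0]
ft_force: [-1.0, -0.0, -0.4]
grip_width: 0.017
grip_force: 35.0
```

Request:
{"op": "send_rows", "data": {"increments": [0,0,0,0,0,-0.1,0,0,0,0,0,0,-0.1,0,0,0,0,0,0,-0.1,0,0,0,0,0,0,0,0,0,0,0,0,0,0,0]}}

```text
time: 5.68
position: [0.5788, -0.3153, 0.0874]
tool_rot: [0.689, 0.725, -0.0, -0.0]
ft_force: [0.2, -0.5, -1.0]
grip_width: 0.0171
grip_force: 35.0
```

Request:
{"op": "send_rows", "data": {"increments": [0,0,0,0,0,-0.1,0,0,0,0,0,0,0,0,0,0,0,0,0,0,0]}}

```text
time: 5.93
position: [0.5788, -0.3153, 0.0865]
tool_rot: [0.689, 0.725, -0.0, -0.0]
ft_force: [-0.1, -0.9, -0.9]
grip_width: 0.0167
grip_force: 35.0
```

Request:
{"op": "send_rows", "data": {"increments": [0,0,0,0,0,-0.05,0,0,0,0,0,0,-0.05,0,0,0,0,0,0,0,0,0,0,0,0,0,0,0]}}

```text
time: 6.27
position: [0.5788, -0.3154, 0.0855]
tool_rot: [0.689, 0.725, -0.0, -0.0]
ft_force: [-0.7, 0.8, -0.1]
grip_width: 0.0169
grip_force: 35.0
```

Request:
{"op": "send_rows", "data": {"increments": [0,0,0,0,0,-0.1,0,0,0,0,0,0,0,0,0,0,0,0,0,0,0]}}

```text
time: 6.52
position: [0.5788, -0.3154, 0.0845]
tool_rot: [0.689, 0.725, -0.0, -0.0]
ft_force: [0.2, -0.8, 0.3]
grip_width: 0.0171
grip_force: 35.0
```

Request:
{"op": "send_rows", "data": {"increments": [0,0,0,0,0,-0.05,0,0,0,0,0,0,0,0,0,0,0,0,0,0,0]}}

```text
time: 6.77
position: [0.5788, -0.3154, 0.084]
tool_rot: [0.689, 0.725, -0.0, -0.0]
ft_force: [0.3, -0.2, -0.3]
grip_width: 0.0168
grip_force: 35.0
```

Request:
{"op": "send_rows", "data": {"increments": [0,0,0,0,0,-0.05,0,0,0,0,0,0,0,0,0,0,0,0,0,0,0]}}

```text
time: 7.02
position: [0.5788, -0.3154, 0.0835]
tool_rot: [0.689, 0.725, -0.0, -0.0]
ft_force: [0.1, -0.4, -1.3]
grip_width: 0.0168
grip_force: 35.0
```

Request:
{"op": "send_rows", "data": {"increments": [0,0,0,0,0,-0.1,0,0,0,0,0,0,0,0,0,0,0,0,0,0,0]}}

```text
time: 7.27
position: [0.5788, -0.3153, 0.0824]
tool_rot: [0.689, 0.725, -0.0, -0.0]
ft_force: [-0.8, -0.4, -1.6]
grip_width: 0.017
grip_force: 35.0
```

Request:
{"op": "send_rows", "data": {"increments": [0,0,0,0,0,-0.1,0,0,0,0,0,0,0,0,0,0,0,0,0,0,0]}}

```text
time: 7.52
position: [0.5788, -0.3153, 0.0814]
tool_rot: [0.689, 0.725, -0.0, -0.0]
ft_force: [0.4, 0.5, 0.2]
grip_width: 0.0171
grip_force: 35.0
```

Request:
{"op": "send_rows", "data": {"increments": [0,0,0,0,0,-0.1,0,0,0,0,0,0,0,0,0,0,0,0,0,0,0]}}

```text
time: 7.77
position: [0.5788, -0.3153, 0.0805]
tool_rot: [0.689, 0.725, -0.0, -0.0]
ft_force: [0.5, -0.1, -0.6]
grip_width: 0.0169
grip_force: 35.0
```

Request:
{"op": "send_rows", "data": {"increments": [0,0,0,0,0,-0.1,0,0,0,0,0,0,-0.1,0,0,0,0,0,0,0,0,0,0,0,0,0,0,0]}}

```text
time: 8.1
position: [0.5788, -0.3154, 0.0784]
tool_rot: [0.689, 0.725, -0.0, -0.0]
ft_force: [-0.2, 0.2, -0.9]
grip_width: 0.0172
grip_force: 35.0
```

Foot is about 7 mm below the socket's top with no force, so it is in the hole. Pressing on straight down.

Request:
{"op": "send_rows", "data": {"increments": [0,0,0,0,0,-0.15,0,0,0,0,0,0,-0.15,0,0,0,0,0,0,-0.15,0,0,0,0,0,0,-0.15,0,0,0,0,0,0,-0.1,0,0,0,0,0,0,-0.1,0,0,0,0,0,0,0,0,0,0,0,0,0,0,0]}}

```text
time: 8.77
position: [0.5788, -0.3154, 0.0705]
tool_rot: [0.689, 0.725, -0.0, -0.0]
ft_force: [0.2, 0.5, -0.6]
grip_width: 0.0168
grip_force: 35.0
```

Request:
{"op": "send_rows", "data": {"increments": [0,0,0,0,0,-0.1,0,0,0,0,0,0,-0.1,0,0,0,0,0,0,-0.1,0,0,0,0,0,0,0,0,0,0,0,0,0,0,0]}}

```text
time: 9.18
position: [0.579, -0.3155, 0.068]
tool_rot: [0.689, 0.725, 0.0, 0.0]
ft_force: [-0.9, -0.4, 3.4]
grip_width: 0.0168
grip_force: 35.0
```

Request:
{"op": "send_rows", "data": {"increments": [0,0,0,0,0,-0.1,0,0,0,0,0,0,-0.1,0,0,0,0,0,0,0,0,0,0,0,0,0,0,0]}}

```text
time: 9.52
position: [0.579, -0.3156, 0.0666]
tool_rot: [0.689, 0.725, -0.0, 0.0]
ft_force: [-1.2, 1.1, 5.2]
grip_width: 0.0171
grip_force: 35.0
```

Request:
{"op": "send_rows", "data": {"increments": [0,0,0,0,0,-0.1,0,0,0,0,0,0,-0.1,0,0,0,0,0,0,0,0,0,0,0,0,0,0,0]}}

```text
time: 9.85
position: [0.5791, -0.3156, 0.0647]
tool_rot: [0.689, 0.725, -0.0, 0.0]
ft_force: [-1.6, 0.8, 6.3]
grip_width: 0.0171
grip_force: 35.0
```

Request:
{"op": "send_rows", "data": {"increments": [0,0,0,0,0,-0.1,0,0,0,0,0,0,-0.1,0,0,0,0,0,0,0,0,0,0,0,0,0,0,0]}}

```text
time: 10.18
position: [0.5791, -0.3156, 0.0627]
tool_rot: [0.689, 0.725, -0.0, 0.0]
ft_force: [-0.9, 1.2, 6.7]
grip_width: 0.0172
grip_force: 35.0
```

Request:
{"op": "send_rows", "data": {"increments": [0,0,0,0,0,-0.1,0,0,0,0,0,0,0,0,0,0,0,0,0,0,0]}}

```text
time: 10.43
position: [0.5791, -0.3156, 0.0617]
tool_rot: [0.689, 0.725, -0.0, 0.0]
ft_force: [-1.2, 0.7, 5.9]
grip_width: 0.0172
grip_force: 35.0
```

Request:
{"op": "send_rows", "data": {"increments": [0,0,0,0,0,-0.1,0,0,0,0,0,0,0,0,0,0,0,0,0,0,0]}}

```text
time: 10.68
position: [0.579, -0.3156, 0.0607]
tool_rot: [0.689, 0.725, -0.0, 0.0]
ft_force: [-0.6, 0.8, 6.9]
grip_width: 0.0171
grip_force: 35.0
```

Request:
{"op": "send_rows", "data": {"increments": [0,0,0,0,0,-0.05,0,0,0,0,0,0,0,0,0,0,0,0,0,0,0]}}

```text
time: 10.93
position: [0.579, -0.3156, 0.0603]
tool_rot: [0.689, 0.725, -0.0, 0.0]
ft_force: [-1.4, 1.1, 6.4]
grip_width: 0.0171
grip_force: 35.0
```

Request:
{"op": "send_rows", "data": {"increments": [0,0,0,0,0,-0.05,0,0,0,0,0,0,0,0,0,0,0,0,0,0,0]}}

```text
time: 11.18
position: [0.579, -0.3156, 0.0599]
tool_rot: [0.689, 0.725, -0.0, 0.0]
ft_force: [-1.9, 1.1, 7.5]
grip_width: 0.0171
grip_force: 35.0
```

Request:
{"op": "send_rows", "data": {"increments": [0,0,0,0,0,-0.05,0,0,0,0,0,0,0,0,0,0,0,0,0,0,0]}}

```text
time: 11.43
position: [0.5791, -0.3156, 0.0599]
tool_rot: [0.689, 0.725, -0.0, 0.001]
ft_force: [-2.5, 0.8, 9.6]
grip_width: 0.0173
grip_force: 35.0
```

Request:
{"op": "send_rows", "data": {"increments": [0,0,0,0,0,-0.05,0,0,0,0,0,0,0,0,0,0,0,0,0,0,0]}}

```text
time: 11.68
position: [0.5791, -0.3156, 0.0598]
tool_rot: [0.689, 0.725, -0.0, 0.001]
ft_force: [-2.2, 1.9, 12.5]
grip_width: 0.0171
grip_force: 35.0
```

The pin stops at 0.0598 (0.060 expected when home) with force rising, so the collar is down. A little more press, relax, open and rise.

Request:
{"op": "send_rows", "data": {"increments": [0,0,0,0,0,-0.1,0,0,0,0,0,0,0,0,0,0,0,0,0,0,0,0,0,0,0,0,0.1,0,0,0,0,0,0,0,0,0,0,0,0,0,0,0.5,0,0,0,0,0,0,0.5,0,0,0,0,0,0,0.5,0,0,0,0,0,0,0.5,0,0,0,0,0,0,0.5,0,0,0,0,0,0,0.5]}}

```text
time: 12.6
position: [0.5787, -0.3153, 0.0571]
tool_rot: [0.689, 0.725, -0.0, -0.0]
ft_force: [-0.5, 0.1, 0.4]
grip_width: 0.0418
grip_force: 0.0
```

Request:
{"op": "send_rows", "data": {"increments": [0,0,0,0,0,0.5,0.5,0,0,0,0,0,1.5,0.5,0,0,0,0,0,2,0.5,0,0,0,0,0,2,0.5,0,0,0,0,0,2,0.5,0,0,0,0,0,2,0.5,0,0,0,0,0,0,0.5,0,0,0,0,0,0,0.5,0,0,0,0,0,0,0.5]}}

```text
time: 13.35
position: [0.5783, -0.315, 0.1569]
tool_rot: [0.689, 0.725, -0.0, -0.001]
ft_force: [0.2, -0.1, -0.8]
grip_width: 0.0437
grip_force: 0.0
```

Run:
```python
from h import *
o=robot.get_obs();print(o['time'],o['position'],o['ft_force'])
c=snap('wrist','w4')
e=proj(c,[.5787,-.315,.088]); print('exp top px',e, 'depth pt',dep(c,*e))
t=snap('top','t4')
e=proj(t,[.5787,-.315,.088]); print(e,dep(t,*e))
cv2.imwrite('pics/w4b.png',cv2.resize(c['image'][:,:,::-1],(800,600)))
```

```text
13.35 [ 0.57828681 -0.31497404  0.15689521] [ 0.19287677 -0.14493797 -0.83511497]
exp top px [258.09096929 207.6872919 ] depth pt [ 0.57870993 -0.31518407  0.08749821]
[253.69430387 195.94875564] [ 0.48912281 -0.30818813  0.53656615]
```

View pics/w4b.png

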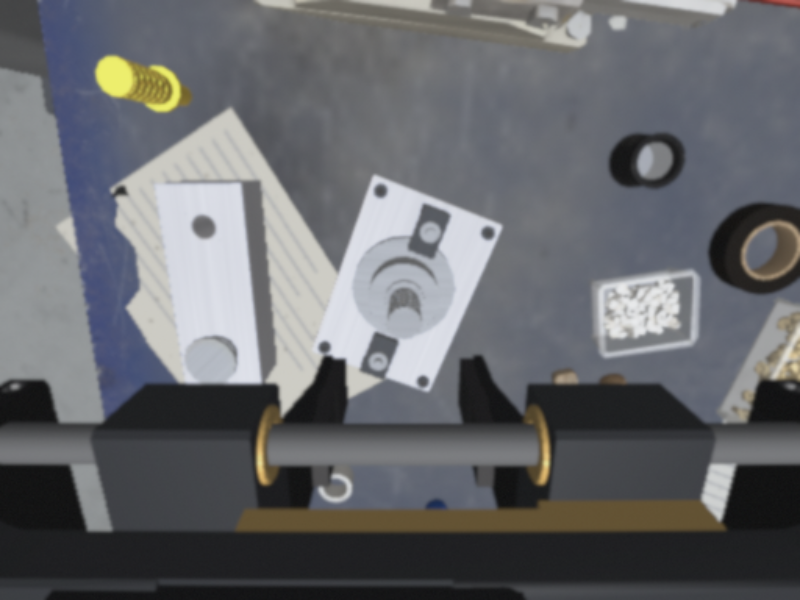

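The pin stands upright in the socket, its top at (404,322) with depth 0.0875 m against 0.088 m expected when home. The jaws are clear, and the mushroom at (211,358) is in place.

```bash
python3 -c "
from rig import robot
print(robot.hand_in())"
```

```text
the job is handed in; nothing more can be done
None
```

The locating pin is in the socket, by my measurements fully home (top at 0.0875 m against 0.088 m expected) and upright; I released it, the gripper touches nothing, and the job is handed in, though the hand-in returned no verdict.

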